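# Free the orange thread spool from the row

## Robot

A 6-joint arm with a two-finger parallel gripper is mounted at the origin on a cart in front of the work surface, level with it; the furniture and walls round the work are solid. World frame = base frame: x ahead of the robot, y to its left, z up, the work surface at z = 0. Lengths are in mm, angles in rad, forces in N, time in s.
With the tool pointing down it reaches from about 300 to 775 mm from the base axis. Payload 14.6 kg.
Tool frame: the origin (TCP) lies on the centre line of the jaws, within the pads' length; the fingertips stand manip.tcp_to_tips ahead of it and the grasp point (between the pads) lies 5 mm behind it (manip.tcp_to_tips is the distance from the TCP to the fingertips, in mm); z points along the fingers, y is the direction in which the jaws open and shut (so a half turn about z gives the same grasp; the last joint's range is limited). The gripper opens to 94 mm and grips with 3 to 60 N. Pads are 16 mm wide; open, the fingers measure 119 mm over their backs; the gripper's body (75 mm by 177 mm) begins 78 mm behind the grasp point.
Start: joints at [-1.375, 0.3, 1.521, -0, 1.321, -0.067], TCP at [142.875, -531.108, 219.446] pointing down, gripper open.
Joint ranges: [-3.03, 3.03], [-0.79, 2.21], [0.23, 2.52], [-1.04, 4.18], [0, 3.07], [-2.55, 2.55]. Speed limits (rad/s): [2.22, 2.22, 2.57, 3.14, 3.14, 3.14].

## Interface

Orientations are given as [roll, pitch, yaw] about the fixed x, y, z axes, in that order (R = Rz(yaw) Ry(pitch) Rx(roll)).
In Python, from cell import manip, optics, workorder gives the robot as it stands. The module is installed in compiled form; this text tells all that it offers.
- The arm moves only by the tool jog_arm, never from a script. Its argument "deltas" is text: rows parted by semicolons, each of 5 numbers parted by spaces: the shift along the tool's x, y, z in mm, then the turn about the tool's z in rad, then the finger opening in mm, from 0 to 94. In form: tx ty tz twist grip; .... A call has exactly 10 rows; each row is the pose to reach, as a shift and turn from the pose commanded when the call began, along the tool's axes at that moment; what a row does not reach only later rows make up. A row lasts 1/8 s, in which the tool goes at most 62.5 mm and 10.7 degrees, less where a joint would pass 70% of its speed; a pose out of reach is approached as far as the arm can. A call with a gripper value outside its range is refused whole. The fingers move at their own pace and stop on an object; "squeeze" is the grip in N (left out, the last holds). Time passes only in rows, so rows that repeat a pose let the fingers close, or fill a call up. It gives the time, the measured TCP pose, the force and the opening at its end, in the units of the state.
- manip.read_state(): the state, without advancing time (a new reading comes with each control period).
- optics.camera(name): name is "scene" or "side" or "wrist"; returns (picture, depth): 420x560x3 uint8, red, green, blue; 420x560 float32, mm along the optical axis (not along the pixel's ray), 0 where there is no reading.
- optics.get_calibration(name): a dict with "intrinsics" (3x3 intrinsics, pixels), "R" (3x3) and "t" (3): a world point X has camera coordinates R X + t; the wrist camera has in their place "hand_eye" (4x4, takes a point from camera to tool coordinates, whose origin is the TCP and whose axes are the flange's). Camera axes: x right, y down, z forward; pixel columns grow to the right and rows downward; lengths in mm; the calibration is good to about 2 mm. The wrist camera is an equidistant fisheye: a pixel r from the principal point sees the ray r / f radians off the axis. A picture is of the moment at which its call begins: read the wrist's pose just before it. get_calibration takes no time and is no camera call.
- workorder.sign_off(): hands the job in, once; it reports no verdict.
The state is a dict: "clock": time; "joints": joint angles; "qd": joint speeds; "effort": joint torques, N m; "eef_pos": TCP position; "eef_rot": TCP orientation; "wrist_force": force on the tool from outside, world axes, zero at the start; "moment": the same for the moment, N m; "finger_gap": finger opening in mm.
Only numpy, scipy, OpenCV 4.12 (cv2) and the standard library are available. Lean on these libraries where they do the work, as an engineer would, in place of code of your own. Each camera call takes 0.05 s, during which the arm holds its last target.

## Task

The orange thread is needed next, but its spool stands jammed in a touching row with the black and the cream spool. Slide the orange spool out of the row along the table, without lifting it or tipping it over, until there are at least 3 cm of free space between it and each of the other two, and leave it standing there. The black and the cream spool must stay standing where they are.

Things in the scene. Friction and masses are not known exactly. Their poses are not given: they have to be found in the camera images.
- orange_spool_center (a point): The spool to free: Orange thread spool with pale flanges, round label of its colour on top, upright: 44 mm across its flanges (7 mm thick), 56 mm high, waist 26 mm across, 40 to 80 g. Point: its centre, 28 mm above the table; z up its axis. The three touch in one straight row, centres 44 mm apart, colours in any order; it runs left to right, turned up to 35 degrees. 10 cm of table before and behind the row are free.
- black_spool_center (a point): Must stay: Black thread spool with pale flanges, round label of its colour on top, upright: 44 mm across its flanges (7 mm thick), 56 mm high, waist 26 mm across, 40 to 80 g. Point: its centre, 28 mm above the table; z up its axis.
- cream_spool_center (a point): Must stay: Cream thread spool with pale flanges, round label of its colour on top, upright: 44 mm across its flanges (7 mm thick), 56 mm high, waist 26 mm across, 40 to 80 g. Point: its centre, 28 mm above the table; z up its axis.
Things that resemble listed ones, but are neither listed nor needed, are in the scene too. Leave any green or yellow look-alike of the part that bears orange_spool_center alone.

How it is judged (in metres and radians):
At the end, for the whole second after the job is handed in: The orange spool stands upright (within 10 degrees) on the table with its centre more than 72 mm from the centres of the black and the cream spool (a free gap of about 3 cm), and the black and cream spools stand upright within 15 mm of where they were at the start (horizontal distance between orange_spool_center and black_spool_center above 0.072 m and horizontal distance between orange_spool_center and cream_spool_center above 0.072 m and distance of each of black_spool_center, cream_spool_center from where it was at the start of the episode below 0.015 m and height (world z) of orange_spool_center between 0.02 and 0.036 m and angle between each of orange_spool_center, black_spool_center, cream_spool_center's own z axis and vertical below 0.17 rad); the robot touches nothing.
It fails at once if the black or the cream spool shifted more than 15 mm from its place (distance of any of black_spool_center, cream_spool_center from where it was at the start of the episode above 0.015 m).
It fails at once if the orange spool lifted off the table (centre more than 14 mm above its standing height) (height (world z) of orange_spool_center above 0.042 m).
It fails at once if a spool tipped by more than 30 degrees (angle between any of orange_spool_center, black_spool_center, cream_spool_center's own z axis and vertical above 0.52 rad).
It also fails if it takes over 32 s, if anything falls off the work surface, if the arm or the gripper's body presses on something with over 40 N, if the wrist force passes 120 N, or if a joint passes its speed limit or range.

## Working session

There is one attempt and no reset: what is moved stays moved. The work goes in short steps, Python scripts to look and compute and a tool call to move; the robot and the scene stay as the last step left them, time stands still between calls to the robot, and variables do not carry over. Pictures are saved under pics/ and viewed, and the job is handed in when it is done.

Besides the shell and the picture viewer there is one more tool, called after "Emit:" as a command line: name --argument value ..., lists and objects as JSON in quotes. jog_arm: Moves the arm, as the interface text tells. Its arguments: {"type":"object","properties":{"deltas":{"type":"string"},"squeeze":{"type":"number"}},"required":["deltas"]}

```bash
mkdir -p pics; python3 - <<'E'
from cell import manip, optics
import cv2,numpy as np
s=manip.read_state(); print(s['clock'],s['eef_pos'],s['eef_rot'],s['finger_gap'],manip.tcp_to_tips)
for n in ['scene','side']:
    p,d=optics.camera(n); cv2.imwrite(f'pics/{n}0.png',p[:,:,::-1]); np.save(f'pics/{n}0.npy',d)
    c=optics.get_calibration(n); print(n,c)
E
```

```text
0.0 [ 142.84666635 -530.87362078  218.88817582] [-3.14045261e+00 -9.30743974e-05  2.62798483e-01] 93.80388675625728 14.0
scene {'intrinsics': array([[379.21618353,   0.        , 283.4732645 ],
       [  0.        , 379.21618353, 210.2251391 ],
       [  0.        ,   0.        ,   1.        ]]), 'R': array([[-0.86856468, -0.49545362, -0.01100514],
       [-0.26697854,  0.48650997, -0.83188371],
       [ 0.41751391, -0.71960667, -0.55484086]]), 't': array([439.77743342, 202.23467402, 678.9622896 ])}
side {'intrinsics': array([[423.65386203,   0.        , 277.95454865],
       [  0.        , 423.65386203, 216.57699908],
       [  0.        ,   0.        ,   1.        ]]), 'R': array([[-0.99187785, -0.12663967, -0.01186252],
       [-0.04317251,  0.42292476, -0.90513578],
       [ 0.11964305, -0.897272  , -0.42495705]]), 't': array([503.3718772 ,  70.52885675, 816.39794469])}
```

View pics/scene0.png

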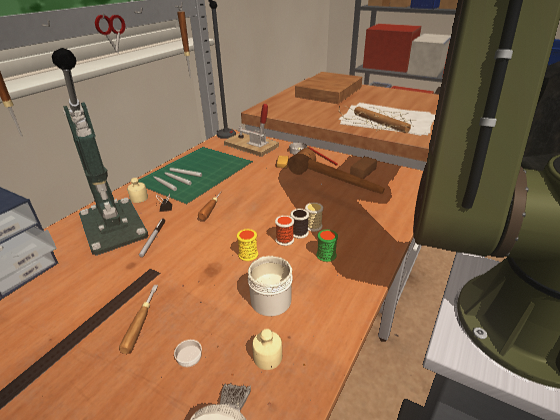

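View pics/side0.png

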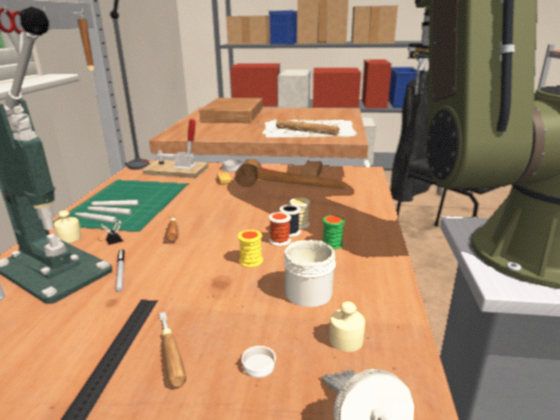

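The orange spool is at about (285,229) in the scene view, at the near end of the row, with black at (301,221) and cream at (314,216). Next I'll enlarge and measure.

```bash
python3 - <<'E'
import cv2
p=cv2.imread('pics/scene0.png')[190:280,225:345]; q=cv2.imread('pics/side0.png')[185:275,230:350]
cv2.imwrite('pics/z0.png',cv2.vconcat([cv2.resize(p,None,fx=4,fy=4,interpolation=2)[:300],cv2.resize(q,None,fx=4,fy=4,interpolation=2)[:300]]))
E
```

```text
(no output)
```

View pics/z0.png

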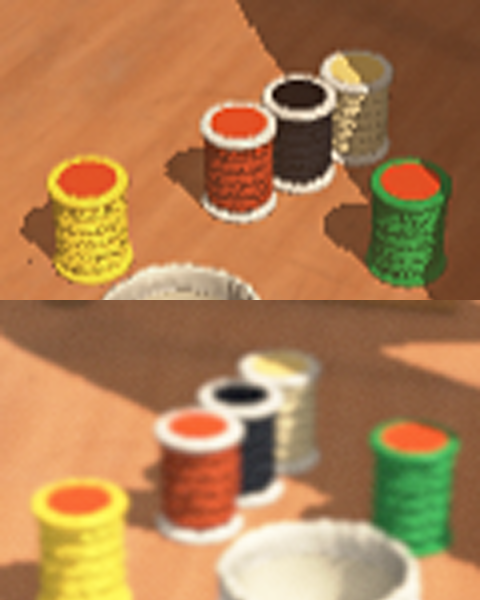

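```bash
python3 - <<'E'
from cell import optics
import numpy as np
def hit(n,uv,z=56):
    c=optics.get_calibration(n);K,R,t=c['intrinsics'],np.array(c['R']),np.array(c['t'])
    o=-R.T@t; r=R.T@np.linalg.inv(K)@np.array([*uv,1.]); return (o+r*(z-o[2])/r[2])[:2].round(1)
a=dict(orange=(284.5,220.75),black=(299.75,213.75),cream=(314.5,207.25),yellow=(247,235),green=(327.75,235.5))
b=dict(orange=(279.75,216.75),black=(290.25,208.75),cream=(300.25,201),yellow=(249.8,234.5),green=(334,219))
for k in a: print(k,hit('scene',a[k]),hit('side',b[k]))
print('cup rim', hit('scene',(271,275),60),hit('side',(310,257),60))
d=np.load('pics/scene0.npy')
c=optics.get_calibration('scene');K,R,t=c['intrinsics'],np.array(c['R']),np.array(c['t'])
for n,u,v in [('or',284,221),('bl',300,214),('cr',314,207),('cupfront',270,300),('cup rim near',271,290),('cup rim far',271,262),('cuprim L',250,275),('cuprim R',291,275)]:
    z=d[v,u]; print(n,(R.T@(np.linalg.inv(K)@np.array([u,v,1.])*z-t)).round(0))
E
```

```text
orange [500.9   3.7] [502.5   5.2]
black [483.8 -37.7] [485.6 -35.9]
cream [465.9 -78.8] [468.1 -79.1]
yellow [545.2  88.3] [548.   87.1]
green [393.3   6.5] [394.8   4.7]
cup rim [434.1 172. ] [432.9 163. ]
or [500.   7.  57.]
bl [483. -37.  56.]
cr [467. -79.  56.]
cupfront [412. 213.  44.]
cup rim near [409. 213.  70.]
cup rim far [449. 146.  65.]
cuprim L [455. 208.  80.]
cuprim R [395. 167.  74.]
```

Emit:
jog_arm --deltas "44 -38 0 -0.09 94;88 -76 0 -0.18 94;132 -114 0 -0.27 94;176 -152 0 -0.36 94;220 -190 0 -0.45 94;264 -228 0 -0.54 94;308 -266 0 -0.63 94;352 -304 0 -0.72 94;396 -342 0 -0.81 94;440 -380 0 -0.907 94"

```text
clock: 1.35
eef_pos: [469.8, -48.0, 219.4]
eef_rot: [-3.142, 0.0, 1.173]
wrist_force: [0.5, -0.2, 0.2]
finger_gap: 94.0
```

```bash
cat > rel.py <<'E'
from cell import manip
import numpy as np
from scipy.spatial.transform import Rotation as Ro
def show(*targets):
    s=manip.read_state(); R=Ro.from_euler('xyz',s['eef_rot']).as_matrix()
    print(s['clock'],s['eef_pos'].round(1) if hasattr(s['eef_pos'],'round') else s['eef_pos'],s['eef_rot'],s['finger_gap'],s['wrist_force'])
    print('tool y',R[:,1].round(3))
    for t in targets: print(t,'tool delta',(R.T@(np.array(t)-np.array(s['eef_pos']))).round(1))
E
python3 - <<'E'
from rel import *
show((501.5,4.5,218.9),(501.5,4.5,22))
E
```

```text
1.35 [469.8 -48.  219.4] [-3.14153183e+00  8.77967168e-05  1.17305303e+00] 93.98256987062358 [ 0.50072274 -0.23987299  0.20162755]
tool y [ 0.922 -0.387 -0.   ]
(501.5, 4.5, 218.9) tool delta [60.7  8.9  0.5]
(501.5, 4.5, 22) tool delta [ 60.7   8.9 197.4]
```

Emit:
jog_arm --deltas "15 2 0 0 94;30 4 0 0 94;45 6 10 0 94;61 9 30 0 94;61 9 50 0 94;61 9 70 0 94;61 9 90 0 94;61 9 90 0 94;61 9 90 0 94;61 9 90 0 94"

```text
clock: 2.6
eef_pos: [501.5, 2.7, 130.2]
eef_rot: [3.14, -0.0, 1.169]
wrist_force: [0.1, 0.4, 0.8]
finger_gap: 93.9
```

```bash
python3 - <<'E'
from rel import *
from cell import optics
import cv2
show((501.5,4.5,22))
p,d=optics.camera('wrist'); cv2.imwrite('pics/w1.png',p[:,:,::-1]); np.save('pics/w1.npy',d)
print(optics.get_calibration('wrist'))
E
```

```text
2.6 [501.5   2.7 130.2] [ 3.14042684e+00 -4.08224917e-04  1.16942244e+00] 93.94334979383481 [0.07035099 0.42641074 0.83985548]
tool y [ 0.921 -0.391  0.001]
(501.5, 4.5, 22) tool delta [  1.7  -0.8 108.2]
{'intrinsics': array([[325.1922621 ,   0.        , 281.52775433],
       [  0.        , 325.1922621 , 208.45175148],
       [  0.        ,   0.        ,   1.        ]]), 'hand_eye': array([[-6.13779928e-04, -9.65100930e-01, -2.61877489e-01,
         7.56830858e+01],
       [ 9.99999419e-01, -8.24334930e-04,  6.94167475e-04,
         1.09959361e+00],
       [-8.85816436e-04, -2.61876911e-01,  9.65100875e-01,
        -1.64663066e+02],
       [ 0.00000000e+00,  0.00000000e+00,  0.00000000e+00,
         1.00000000e+00]])}
```

View pics/w1.png

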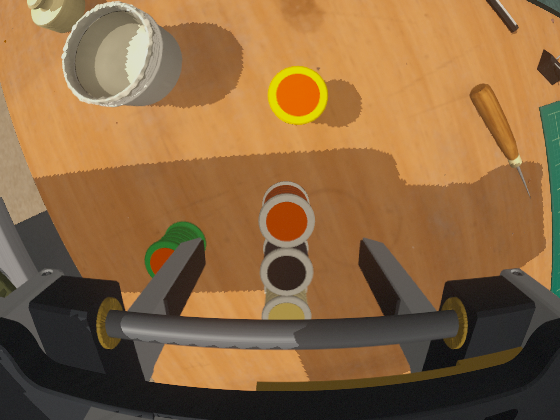

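```bash
python3 - <<'E'
from rel import *
from cell import optics
s=manip.read_state();R=Ro.from_euler('xyz',s['eef_rot']).as_matrix();p=np.array(s['eef_pos'])
c=optics.get_calibration('wrist');K=c['intrinsics'];H=c['hand_eye']
for n,u,v in [('or',287,220),('bl',287,272),('cr',287,320),('ye',297.5,95),('gr',163,262)]:
    a=np.array([u-K[0,2],v-K[1,2]]);th=np.linalg.norm(a)/K[0,0];a/=np.linalg.norm(a)
    r=R@H[:3,:3]@np.array([*(a*np.sin(th)),np.cos(th)]);o=R@H[:3,3]+p
    print(n,(o+r*(56-o[2])/r[2]).round(1))
show((501.5,4.5,22))
E
```

```text
or [507.2   2.1  56. ]
bl [490.1 -38.9  56. ]
cr [471.7 -82.9  56. ]
ye [550.8  85.9  56. ]
gr [396.7   8.3  56. ]
2.65 [501.4   2.7 130.1] [ 3.14049665e+00 -3.71737863e-04  1.16959932e+00] 93.62410678779747 [-0.66464346 -0.3360739   0.49207436]
tool y [ 0.921 -0.391  0.001]
(501.5, 4.5, 22) tool delta [  1.6  -0.8 108.1]
```

Emit:
jog_arm --deltas "2 2 20 0 94;2 2 45 0 94;2 2 70 0 94;2 2 90 0 94;2 2 100 0 94;2 2 107 0 94;2 2 107 0 80;2 2 107 0 70;2 2 107 0 62;2 2 107 0 56" --squeeze 5

```text
clock: 3.9
eef_pos: [503.9, 3.9, 22.7]
eef_rot: [3.141, -0.0, 1.17]
wrist_force: [0.1, -0.2, -0.2]
finger_gap: 57.8
```

```bash
python3 - <<'E'
from rel import *
from cell import optics
import cv2
p,d=optics.camera('wrist'); cv2.imwrite('pics/w2.png',p[:,:,::-1])
show()
E
```

```text
3.95 [503.9   3.9  22.6] [ 3.14124833e+00 -1.01984164e-04  1.16984132e+00] 56.55000320840804 [-0.68965634  0.1234283   0.58467904]
tool y [ 0.921 -0.39   0.   ]
```

View pics/w2.png

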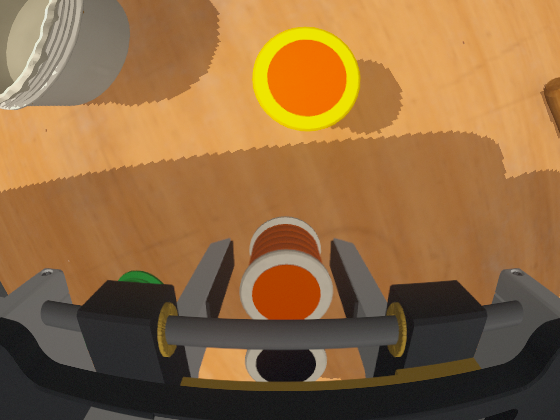

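The orange spool at (286,290) stands between the fingers, and black at (286,360) is clear of them. I'll close gently.

Emit:
jog_arm --deltas "0 0 0 0 54;0 0 0 0 52;0 0 0 0 50;0 0 0 0 48;0 0 0 0 46;0 0 0 0 44;0 0 0 0 42;0 0 0 0 40;0 0 0 0 40;0 0 0 0 40" --squeeze 5

```text
clock: 5.2
eef_pos: [503.8, 3.9, 22.5]
eef_rot: [-3.142, -0.0, 1.17]
wrist_force: [0.1, -0.0, 0.4]
finger_gap: 41.8
```

```bash
python3 - <<'E'
from rel import *
from cell import optics
import cv2
show()
p,d=optics.camera('wrist'); cv2.imwrite('pics/w3.png',p[:,:,::-1])
q,d=optics.camera('side'); cv2.imwrite('pics/s3.png',cv2.resize(q[170:270,220:350,::-1],None,fx=5,fy=5,interpolation=2))
show()
E
```

```text
5.2 [503.8   3.9  22.5] [-3.14158080e+00 -1.58656075e-05  1.16979052e+00] 41.79175818411605 [ 0.0952088  -0.01526275  0.4201814 ]
tool y [ 0.921 -0.39  -0.   ]
5.3 [503.8   3.9  22.5] [-3.14158146e+00  7.02874695e-06  1.16983602e+00] 41.55484091249442 [ 0.43721384 -0.99763024  0.08295345]
tool y [ 0.921 -0.39  -0.   ]
```

View pics/w3.png

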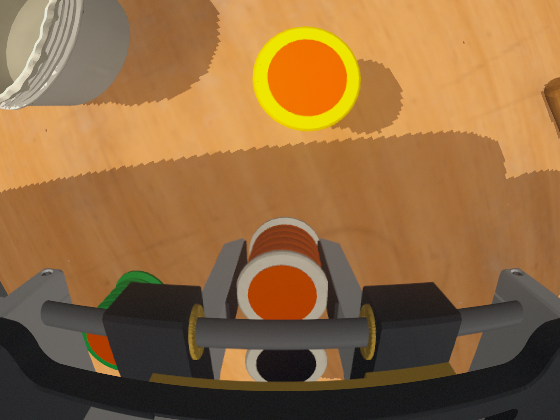

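View pics/s3.png

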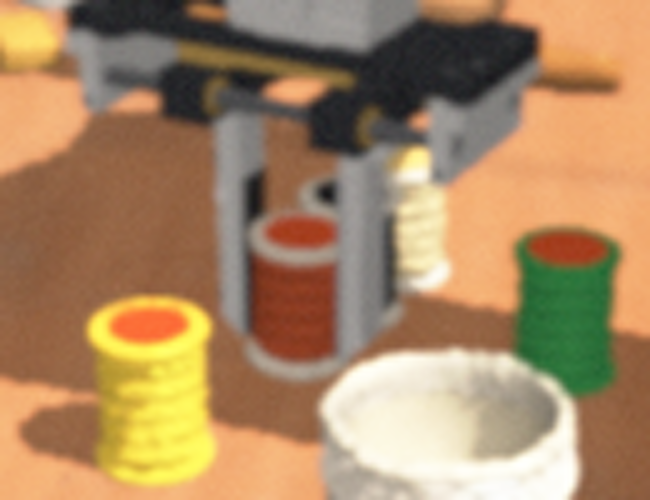

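The pads seem to bear only on the top flange, since the tips at about z 8 are just above the bottom one. I'll reopen slightly, go 5 mm lower and close again so both flanges are held.

Emit:
jog_arm --deltas "0 0 0 0 48;0 0 0 0 54;0 0 0 0 54;0 0 3 0 54;0 0 5 0 54;0 0 5 0 54;0 0 5 0 50;0 0 5 0 46;0 0 5 0 43;0 0 5 0 40" --squeeze 5

```text
clock: 6.55
eef_pos: [503.9, 3.8, 17.5]
eef_rot: [3.141, -0.0, 1.17]
wrist_force: [-0.1, -0.2, 0.7]
finger_gap: 42.0
```

Emit:
jog_arm --deltas "0 0 0 0 40;0 0 0 0 40;0 0 0 0 40;1 0 0 0 40;2 0 0 0 40;3 0 0 0 40;4 0 0 0 40;6 0 0 0 40;8 0 0 0 40;10 0 0 0 40"

```text
clock: 7.8
eef_pos: [507.9, 12.8, 17.9]
eef_rot: [3.141, 0.0, 1.17]
wrist_force: [-1.0, -3.6, 7.9]
finger_gap: 42.4
```

```bash
python3 - <<'E'
from rel import *
from cell import optics
import cv2
show()
p,d=optics.camera('wrist'); cv2.imwrite('pics/w4.png',p[:,:,::-1])
q,d=optics.camera('side'); cv2.imwrite('pics/s4.png',cv2.resize(q[170:270,220:350,::-1],None,fx=5,fy=5,interpolation=2))
E
```

```text
7.8 [507.9  12.8  17.9] [3.14101342e+00 3.08610960e-04 1.16982568e+00] 42.36780720072615 [-0.99526735 -3.58575379  7.93625064]
tool y [ 0.921 -0.39   0.001]
```

View pics/w4.png

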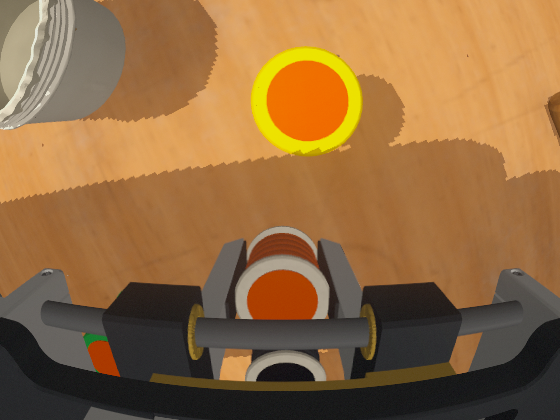

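View pics/s4.png

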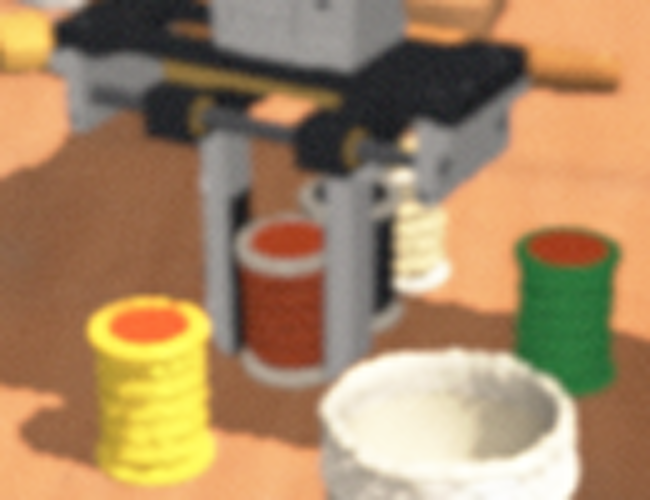

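Orange has separated from black (wrist view: orange about (282,297), black about (287,375)), and yellow is untouched. I'll continue sliding, now mainly along tool y.

Emit:
jog_arm --deltas "1 2 0 0 40;2 5 0 0 40;4 10 0 0 40;6 16 0 0 40;8 22 0 0 40;8 29 0 0 40;8 36 0 0 40;8 43 0 0 40;8 49 0 0 40;8 55 0 0 40"

```text
clock: 9.15
eef_pos: [561.8, -1.2, 17.5]
eef_rot: [-3.142, -0.0, 1.17]
wrist_force: [-2.8, 0.4, 5.1]
finger_gap: 42.4
```

```bash
python3 - <<'E'
from rel import *
from cell import optics
import cv2
show()
p,d=optics.camera('wrist'); cv2.imwrite('pics/w5.png',p[:,:,::-1])
q,d=optics.camera('side'); cv2.imwrite('pics/s5.png',cv2.resize(q[170:270,220:350,::-1],None,fx=5,fy=5,interpolation=2))
E
```

```text
9.15 [561.8  -1.2  17.5] [-3.14153087e+00 -1.97123675e-05  1.16978835e+00] 42.3559639045216 [-2.80512446  0.41822643  5.13010579]
tool y [ 0.921 -0.39  -0.   ]
```

View pics/w5.png

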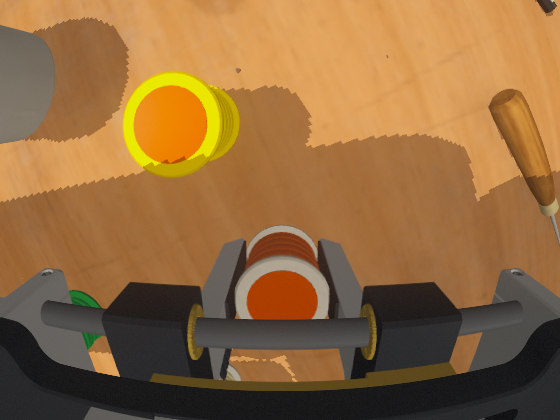

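View pics/s5.png

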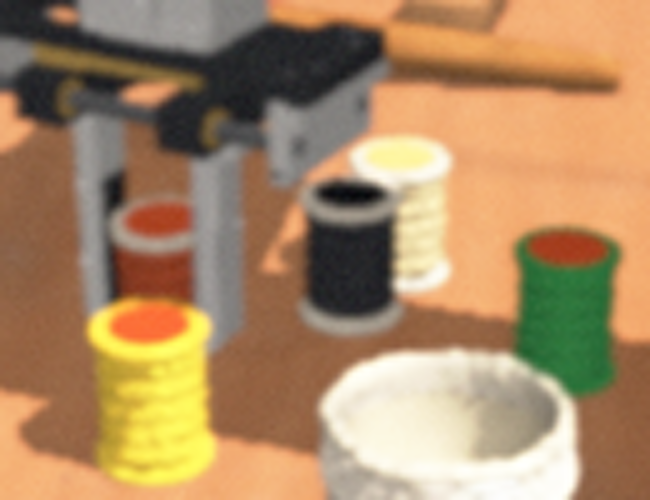

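Black and cream stand in place and orange is upright in the jaws. I'll open, then lift straight up.

Emit:
jog_arm --deltas "0 0 0 0 45;0 0 0 0 52;0 0 0 0 60;0 0 0 0 68;0 0 0 0 70;0 0 -5 0 70;0 0 -20 0 70;0 0 -45 0 70;0 0 -75 0 70;0 0 -110 0 70"

```text
clock: 10.5
eef_pos: [561.3, -1.0, 129.4]
eef_rot: [3.141, -0.0, 1.17]
wrist_force: [0.5, -0.1, -0.0]
finger_gap: 70.1
```

Emit:
jog_arm --deltas "0 0 -40 0 70;0 0 -70 0 70;0 0 -70 0 70;0 0 -70 0 70;0 0 -70 0 70;0 0 -70 0 70;0 0 -70 0 70;0 0 -70 0 70;0 0 -70 0 70;0 0 -70 0 70"

```text
clock: 11.75
eef_pos: [561.5, -1.1, 197.5]
eef_rot: [3.142, 0.0, 1.17]
wrist_force: [-0.5, -0.2, 1.1]
finger_gap: 69.9
```

```bash
python3 - <<'E'
from rel import *
from cell import optics
import cv2
show()
p,d=optics.camera('scene'); q,d=optics.camera('side')
a=cv2.resize(p[190:265,225:345,::-1],None,fx=4,fy=4,interpolation=2);b=cv2.resize(q[185:260,210:330,::-1],None,fx=4,fy=4,interpolation=2)
cv2.imwrite('pics/z6.png',cv2.vconcat([a,b]))
E
```

```text
11.75 [561.5  -1.1 197.5] [3.14157513e+00 1.89018828e-06 1.16975988e+00] 69.90747836303187 [-0.47830913 -0.16433635  1.08538637]
tool y [ 0.921 -0.39   0.   ]
```

View pics/z6.png

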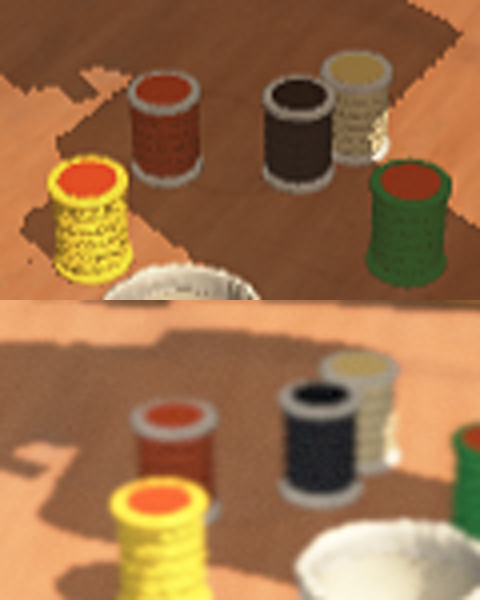

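Orange stands upright at (163,90) in the crop. Black (299,95) and cream (358,69) are at the same pixels as at the start.

```bash
python3 - <<'E'
from cell import optics, workorder
import numpy as np
def hit(n,uv,z=56):
    c=optics.get_calibration(n);K,R,t=c['intrinsics'],np.array(c['R']),np.array(c['t'])
    o=-R.T@t; r=R.T@np.linalg.inv(K)@np.array([*uv,1.]); return (o+r*(z-o[2])/r[2])[:2]
for n,o,b,c in [('scene',(265.75,212.5),(299.75,213.75),(314.5,207.25)),('side',(253.5,213.5),(290,208.5),(300,201))]:
    o,b,c=[hit(n,x) for x in (o,b,c)]; print(n,o,b,c,np.linalg.norm(o-b),np.linalg.norm(o-c))
    assert np.linalg.norm(o-b)>78
print(workorder.sign_off())
E
```

```text
scene [555.51657154  -4.19747312] [483.77986932 -37.69401111] [465.86265573 -78.78077895] 79.17179107707933 116.6211564318303
side [557.69933395  -4.81559611] [486.22265324 -37.13454253] [468.66961432 -79.01810725] 78.44380270306691 115.89781550053712
the job is handed in; nothing more can be done
None
```

I slid the orange spool out of the row and handed the job in at about 12 s. I gripped it lightly (5 N) across both flanges and moved it along the table, first away from black along the row, then sideways. After that I opened the jaws and lifted clear.

The last checks from the scene and side cameras showed:
- **Orange:** it stands upright, with its centre about 79 mm from black and 116 mm from cream; more than 72 mm is required. The margin to black is about 6.5 mm, against a calibration error of about 2 mm. It is less than planned, because the spool ended about 6 mm short of where the tool stood.
- **Black and cream:** both are upright and unmoved to within about 1–2 mm.
- **Green and yellow look-alikes:** neither was touched.
- **Arm:** it ended clear of everything.

Two readings disagreed:
- The wrist camera put the orange spool about 5 mm from where the fixed cameras did, so I aimed between the two.
- The finger gap read 42 mm on the 44 mm flange, and the wrist showed up to 8 N vertically while sliding. I found no cause for either and saw no effect on the result.

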